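# Release the eccentric lock and push the vial carriage into the sampler

## Robot

A 6-joint arm with a two-finger parallel gripper is mounted at the origin on the work surface. World frame = base frame: x ahead of the robot, y to its left, z up, the work surface at z = 0. Lengths are in mm, angles in rad, forces in N, time in s.
With the tool pointing down it reaches from about 375 to 975 mm from the base axis. Payload 3.8 kg.
Tool frame: the origin (TCP) lies at the very end of the fingers, on their centre line; the grasp point (between the pads) lies 19 mm behind it; z points along the fingers, y is the direction in which the jaws open and shut (so a half turn about z gives the same grasp; the last joint's range is limited). The gripper opens to 88 mm and grips with 3 to 60 N. Pads are 18 mm wide; open, the fingers measure 123 mm over their backs; the gripper's body (75 mm by 187 mm) begins 45 mm behind the grasp point.
Start: joints at [-0.037, 0.264, 1.604, -0, 1.274, -0.037], TCP at [674.995, -0.002, 238.706] pointing down, gripper open.
Joint ranges: [-2.63, 2.63], [-0.94, 2.18], [0.31, 2.57], [-1.31, 4.45], [0, 2.66], [-2.55, 2.55]. Speed limits (rad/s): [2.57, 2.57, 3.14, 3.14, 3.14, 3.14].

## Interface

Orientations are given as a rotation vector (axis times angle).
In Python, from station import arm, cams gives the robot as it stands. The module is installed in compiled form; this text tells all that it offers.
- The arm moves only by the tool send_rows, never from a script. Its argument "moves" is a list of rows, each an object with "translation": the shift along the world's x, y, z in units of 150 mm (1.0 is 150 mm), a list of three; "spin": the turn about the world's z in units of 45 degrees (1.0 is 45 degrees); "gripper": the opening, from 0 (shut) to 1 (fully open). In form: [{"translation": [tx, ty, tz], "spin": spin, "gripper": gripper}, ...]. A call has 1 to 12 rows; each row is the pose to reach, as a shift and turn from the pose commanded when the call began; what a row does not reach only later rows make up. A row lasts 1/8 s, in which the tool goes at most 62.5 mm and 10.7 degrees, less where a joint would pass 70% of its speed; a pose out of reach is approached as far as the arm can. A call with a number of a shift or a turn outside -1 to 1 is refused whole. A call with a gripper value outside its range is refused whole. The fingers move at their own pace and stop on an object; the grip force is fixed at half the most. Time passes only in rows, so rows that repeat a pose let the fingers close. It gives the time, the measured TCP pose, the force and the opening at its end, in the units of the state.
- arm.sense(): the state, without advancing time (a new reading comes with each control period).
- cams.get_image(name): name is "scene" or "side" or "wrist"; returns a dict with "pixels" (400x640x3 uint8, red, green, blue), "z_map" (400x640 float32, mm along the optical axis (not along the pixel's ray), 0 where there is no reading), "vertical_fov" (degrees; the focal length in pixels is half the picture's height over the tangent of half this angle, whatever the lens; pixels are square), "cx", "cy" (the principal point, pixels), "pose" (4x4, takes a point from camera to world coordinates); the wrist camera has in their place "T_tool_cam" (4x4, takes a point from camera to tool coordinates, whose origin is the TCP and whose axes are the flange's). Camera axes: x right, y up, looking along -z (the intrinsics and any distortion apply to the point x, -y, -z); pixel columns grow to the right and rows downward; lengths in mm; the calibration is good to about 2 mm. A picture is of the moment at which its call begins: read the wrist's pose just before it.
- arm.hand_in(): hands the job in, once; it reports no verdict.
The state is a dict: "time_s": time; "joint_positions": joint angles; "qvel": joint speeds; "joint_efforts": joint torques, N m; "eef_pos": TCP position; "ee_rot": TCP orientation; "contact_force": force on the tool from outside, world axes, zero at the start; "ft_torque": the same for the moment, N m; "gripper_width": opening from 0.0 (shut) to 1.0 (fully open).
Only numpy, scipy, OpenCV 4.12 (cv2) and the standard library are available. Lean on these libraries where they do the work, as an engineer would, in place of code of your own. Each camera call takes 0.05 s, during which the arm holds its last target. There are 200 camera calls.

## Task

The sampler's carriage has just been loaded with its rack of vials and is still held back by the eccentric cam lock. With the fingertips, push the red-knobbed lever round until the cam's low point faces the carriage's roller, and only then push the carriage forward by its black push plate until it is fully home in the sampler bay. Do not force the carriage against the cam, pinch or force the lever, touch the vials or their rack, or disturb the other things on the bench; leave the cam at its low point.

Things in the scene. Friction and masses are not known exactly. Their poses are not given: they have to be found in the camera images.
- sampler: White vial sampler, fixed. Origin on the bench (z = 0) on the carriage's centre line. Offsets in all entries are in this body's axes: +y = forward, the way the carriage goes into the bay; -x = the robot's side, where the cam lock is; z up. Base plate (top at z = 15 mm): x -155..60, y -195..30 mm.
- bay_mouth (a point): Middle of the bay's open mouth on the sampler: x = -6, y = 30, z = 78 mm. From here forward: near side wall at x -70..-58 up to z = 140, clear roof at z 140..146, instrument body behind and beyond up to z = 290 mm (x to 130, y to 270).
- cam (a joint): Angle of the eccentric cam about its vertical pivot, rad: 0 = high point facing the roller (locked); grows CLOCKWISE seen from above; 3.14 = low point facing the roller (released), stop pin at 3.19. Starts between 0.4 and 1.5. Stays where it is left; friction 0.2 N m, about 3 N at the knob.
- carriage (a joint): Travel of the carriage along +y, m: 0 = pulled back for loading (start), 0.040 = fully home at its end stop. Friction about 3 N; stays where left. Away from the low point the cam's edge stops the roller short: after 2 mm when locked, 26 mm at cam angle 1.5. At the low point the roller clears the cam by 2 mm at home.
- cam_lock: Turning part of the eccentric lock: brass disc, 60 mm diameter, z 31..43 mm, pivoted 20 mm off its centre (high point 50 mm from the pivot, marked by a red dash; low point 10 mm), with a steel lever on top (14 mm wide, top at z = 51 mm) that carries the red knob. Origin on the pivot axis at the disc's underside.
- cam_pivot (a point): Point on the cam's vertical pivot axis, on the disc's top face: x = -102, y = -75, z = 43 mm.
- cam_high (a point): High point of the cam's edge, 50 mm from the pivot, at mid thickness. The low point lies opposite, 10 mm from the pivot.
- lever_knob (a point): Centre of the top of the upright red knob on the lever: 18 mm diameter, z 51..100 mm, 70 mm from the pivot; push it sideways at z of about 60 mm. Its direction from the pivot is 295 degrees (counter-clockwise from +x) minus the cam angle: it starts backwards (-y), swings past the robot's side (-x) and ends forwards at 115.
- slide: The carriage (follower slide): aluminium plate 100 x 170 mm, z 25..33 mm, with a shallow tray, a black push plate at its rear (-y) end and the roller arm. Origin under its centre, z = 25 mm; x = 0, y = -60 mm when pulled back.
- roller (a point): Top of the axis of the carriage's cam roller: steel, 16 mm diameter, z 31..43 mm, on an arm that sticks out of the carriage's rear corner towards the robot. At x = -102, y = -135 mm while the carriage is pulled back; moves with the carriage.
- push_face (a point): Middle of the top edge of the rear (-y) face of the carriage's upright black push plate: x = 0, y = -146, z = 95 mm when pulled back; moves with the carriage. The plate is 70 mm wide (x), 8 mm thick, z 33..95 mm. Push this face towards +y.
- rack: Loose blue vial rack, 80 x 150 x 40 mm, with 2 x 4 pockets, standing in the carriage's shallow tray; origin under its centre (z = 33 mm), its length along the carriage. It rides along with the carriage.
- vial1: Loose glass vial with a green or blue cap, 28 mm diameter, 60 mm tall, standing in a pocket of the rack (top at z = 97 mm); origin at the centre of its underside.
- vial2: Loose glass vial with a green or blue cap, 28 mm diameter, 60 mm tall, standing in a pocket of the rack (top at z = 97 mm); origin at the centre of its underside.
- vial3: Loose glass vial with a green or blue cap, 28 mm diameter, 60 mm tall, standing in a pocket of the rack (top at z = 97 mm); origin at the centre of its underside.
- vial4: Loose glass vial with a green or blue cap, 28 mm diameter, 60 mm tall, standing in a pocket of the rack (top at z = 97 mm); origin at the centre of its underside.
- jar_white: White sample jar, 66 mm diameter, 118 mm tall, standing on the bench, behind (-y of) the carriage or beside the bay towards the robot; origin under its centre.
- jar_steel: Bare metal sample jar, 66 mm diameter, 118 mm tall, standing on the bench, behind (-y of) the carriage or beside the bay towards the robot; origin under its centre.
- dropper_red: Small dark dropper bottle with red collar, 29 mm diameter, 87 mm tall, on the bench; origin under its centre.
- dropper_green: Small dark dropper bottle with green collar, 29 mm diameter, 87 mm tall, on the bench; origin under its centre.
- boat: White weighing boat, 80 x 80 x 24 mm, heaped with red capsules, on the bench behind (-y of) the carriage; origin under its centre.
- amber_bottle: Brown reagent bottle, 84 mm diameter, 190 mm tall, on the bench towards the robot from the bay; origin under its centre.
Not all that is in view belongs to the job. There is more than one size of the rack; the job needs the largest.

How it is judged (in metres and radians):
On the way, in this order (a step that is already met when the one before it is completed fails the run):
1. the cam is turned with its low point to the roller (angle above 2.8) while the carriage is still back at its loading place (moved less than 12 mm) (value of joint cam above 2.8 rad and value of joint carriage below 0.012 m), for 0.2 s.
2. the carriage is pushed fully home (beyond 37 of its 40 mm) (value of joint carriage above 0.037 m), for 0.2 s.
At the end, for the whole second after the job is handed in: The carriage is home within 3 mm of its end stop and at rest, the cam stands within 0.34 rad of its low point, the rack is seated in the carriage and all four vials stand upright in their pockets (value of joint cam above 2.8 rad and value of joint carriage above 0.037 m and velocity of joint carriage below 0.01 m/s and z of rack in the frame of sampler below 0.037 m and z of each of vial1, vial2, vial3, vial4 in the frame of sampler below 0.043 m and angle between each of vial1, vial2, vial3, vial4's own z axis and vertical below 0.2 rad); the robot touches nothing.
It fails at once if the carriage's roller is forced against the cam (more than 8 N) (contact force between cam_lock and slide above 8 N).
It fails at once if the lever is pinched or forced (more than 35 N from the fingers) (contact force between the fingers and cam_lock above 35 N).
It fails at once if the rack is lifted more than 10 mm, or the fingers press on it with more than 3 N (z of rack in the frame of sampler above 0.043 m or contact force between the fingers and rack above 3 N).
It fails at once if a vial is lifted more than 12 mm, tipped more than 0.35 rad, or pressed by the fingers with more than 2 N (z of any of vial1, vial2, vial3, vial4 in the frame of sampler above 0.049 m or angle between any of vial1, vial2, vial3, vial4's own z axis and vertical above 0.35 rad or contact force between the fingers and vial1 above 2 N or contact force between the fingers and vial2 above 2 N or contact force between the fingers and vial3 above 2 N or contact force between the fingers and vial4 above 2 N).
It fails at once if a jar, bottle, dropper or weighing boat is moved more than 25 mm or tipped (distance of any of jar_white, jar_steel, dropper_red, dropper_green, boat, amber_bottle from where it was at the start of the episode above 0.025 m or angle between any of jar_white, jar_steel, dropper_red, dropper_green, boat, amber_bottle's own z axis and vertical above 0.4 rad).
It also fails if it takes over 50 s, if anything falls off the work surface, if the arm or the gripper's body presses on something with over 40 N, if the wrist force passes 120 N, or if a joint passes its speed limit or range.

## Working session

There is one attempt and no reset: what is moved stays moved. The work goes in short steps, Python scripts to look and compute and a tool call to move; the robot and the scene stay as the last step left them, time stands still between calls to the robot, and variables do not carry over. Pictures are saved under pics/ and viewed, about 8 in all and at most 12, crops included, and the job is handed in when it is done.

Besides the shell and the picture viewer there is one more tool, called after "Call:" as a command line: name --argument value ..., lists and objects as JSON in quotes. send_rows: Moves the arm, as the interface text tells. Shifts and turns lie within -1 to 1; 1 stands for 150 mm of shift or 45 degrees of turn. Its arguments: {"type":"object","properties":{"moves":{"type":"array"}},"required":["moves"]}

```bash
mkdir -p pics; cat > h.py <<'E'
import numpy as np,cv2
from station import arm,cams
def grab(n):
    d=cams.get_image(n); return d
def f(d): return 200/np.tan(np.radians(d["vertical_fov"])/2)
def pts(d,T=None):
    T=d["pose"] if T is None else T
    z=d["z_map"]; v,u=np.mgrid[0:400,0:640]; F=f(d)
    P=np.stack([(u-d["cx"])/F*z,-(v-d["cy"])/F*z,-z,np.ones_like(z)],-1)@np.array(T).T
    return P[...,:3]
E
python3 - <<'E'
from h import *
print(arm.sense())
for n in("scene","side"):
    d=grab(n); print({k:v for k,v in d.items() if k not in("pixels","z_map")})
    cv2.imwrite(f"pics/{n}0.png",d["pixels"][...,::-1]); np.savez(f"{n}0.npz",**d)
E
```

```text
{'time_s': 0.0, 'joint_positions': array([-3.68814074e-02,  2.64772292e-01,  1.60532033e+00, -5.77263796e-06,
        1.27369972e+00, -3.69053174e-02]), 'qvel': array([0.002937  , 0.00239502, 0.00146036, 0.00018194, 0.00039592,
       0.00147997]), 'joint_efforts': array([-9.59501231e-04, -5.02113855e+01, -3.56871557e+01,  7.25938403e-02,
        2.92220683e-02, -1.93505334e-04]), 'eef_pos': array([6.74312699e+02, 3.41813564e-02, 2.37404089e+02]), 'ee_rot': array([-2.22027541, -2.22033227,  0.00235659]), 'contact_force': array([ 0.01743919, -0.48481456, -0.64509354]), 'ft_torque': array([-0.00940121, -0.05567452,  0.01902043]), 'gripper_width': 1.0010079672869987}
{'vertical_fov': 57.68554276269904, 'cx': 315.7652316482975, 'cy': 198.64955231132615, 'pose': array([[ 8.50561864e-01, -3.91268154e-01,  3.51359856e-01,
         8.72021535e+02],
       [ 5.25848316e-01,  6.39544511e-01, -5.60773008e-01,
        -4.17339894e+02],
       [-5.29764795e-03,  6.61734123e-01,  7.49719871e-01,
         6.37933056e+02],
       [ 0.00000000e+00,  0.00000000e+00,  0.00000000e+00,
         1.00000000e+00]])}
{'vertical_fov': 48.96357263641093, 'cx': 314.20595840443, 'cy': 200.79041729938425, 'pose': array([[-9.39531111e-01,  2.14217608e-01, -2.67193015e-01,
         3.34116558e+02],
       [-3.42413464e-01, -6.00953740e-01,  7.22224081e-01,
         6.57977909e+02],
       [-5.85752641e-03,  7.70042479e-01,  6.37965728e-01,
         6.70769614e+02],
       [ 0.00000000e+00,  0.00000000e+00,  0.00000000e+00,
         1.00000000e+00]])}
```

View pics/scene0.png

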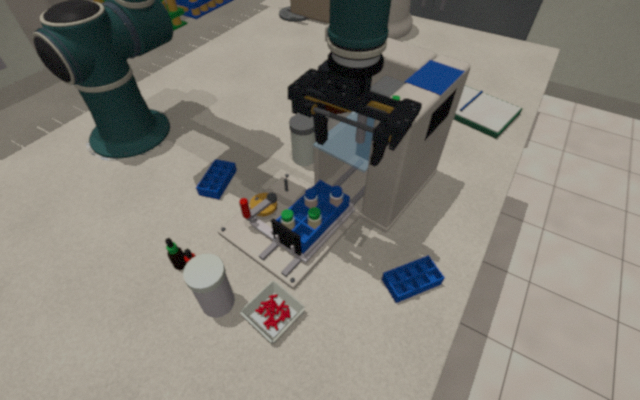

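View pics/side0.png

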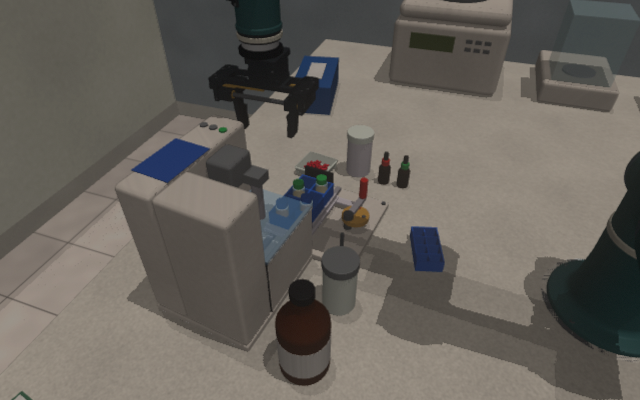

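Scene view: the loaded rack sits on the carriage (~315,215). The red knob is at (245,208), the push plate at (286,236), and the base plate screws at (223,229) and (293,280). The white jar (208,285), droppers (178,255) and boat (273,312) are behind the carriage. Side view: the steel jar (340,280) and amber bottle (303,335) stand beside the bay. There are three blue racks, at (217,178), (413,279) and (315,215). The one on the carriage is the largest and holds the vials.

```bash
cat > m.py <<'E'
from h import *
def load(n): return dict(np.load(n+"0.npz"))
for n in("scene","side"):
    d=load(n);P=pts(d);h=cv2.cvtColor(d["pixels"],cv2.COLOR_RGB2HSV);H,S,V=[h[...,i].astype(int) for i in range(3)]
    z=P[...,2]; ok=d["z_map"]>0
    def comps(name,m,amin):
        k,l,s,c=cv2.connectedComponentsWithStats(m.astype(np.uint8))
        for i in range(1,k):
            if s[i,4]>=amin:
                q=P[l==i]; r=cv2.minAreaRect(q[:,:2].astype(np.float32))
                print(n,name,c[i].round(),s[i,4],"med",np.median(q,0).round(),"zmax",np.percentile(q[:,2],[5,95]).round(),"rect",np.round(r[0]),np.round(r[1]),round(r[2],1))
    comps("blue",ok&(H>105)&(H<125)&(S>150)&(z<120)&(z>5),60)
    comps("bluetop",ok&(H>105)&(H<125)&(S>150)&(z<80)&(z>66),60)
    comps("red",ok&((H<6)|(H>174))&(S>150)&(V>60)&(z<130)&(z>5),15)
    comps("black",ok&(V<45)&(z>40)&(z<105),15)
    comps("jar",ok&(S<80)&(z>108)&(z<125),60)
    comps("brass",ok&(H>12)&(H<25)&(S>120)&(z>20)&(z<60),20)
    comps("green",ok&(H>50)&(H<80)&(S>120)&(z>60)&(z<120),10)
E
python3 m.py
python3 - <<'E'
import cv2
a=cv2.imread("pics/scene0.png")[140:330,150:360]
b=cv2.imread("pics/side0.png")[120:320,260:450]
cv2.imwrite("pics/c0.png",cv2.hconcat([cv2.resize(a,(400,400),interpolation=3),cv2.resize(b,(400,400),interpolation=3)]))
E
```

```text
scene blue [191.   5.] 195 med [-403.  655.   50.] zmax [ 7. 61.] rect [-425.  694.] [102.  99.] 1.6
scene blue [216. 179.] 825 med [345. -24.  19.] zmax [ 7. 27.] rect [343. -20.] [ 56. 103.] 17.0
scene blue [317. 213.] 1600 med [624. -19.  63.] zmax [38. 97.] rect [616. -26.] [155.  80.] 82.6
scene blue [412. 278.] 1230 med [845. -31.  20.] zmax [ 6. 28.] rect [844. -30.] [102.  54.] 54.3
scene bluetop [319. 218.] 381 med [647. -39.  69.] zmax [67. 75.] rect [627. -27.] [151.  58.] 83.6
scene bluetop [298. 204.] 62 med [580. -21.  70.] zmax [66. 74.] rect [583. -27.] [35. 30.] 53.2
scene red [245. 207.] 131 med [505. -98.  87.] zmax [ 59. 102.] rect [502. -96.] [14. 14.] 6.6
scene red [186. 258.] 24 med [ 479. -239.   68.] zmax [29. 73.] rect [ 464. -236.] [ 7. 41.] 78.2
scene red [273. 312.] 450 med [ 659. -221.   16.] zmax [11. 21.] rect [ 656. -221.] [50. 55.] 74.4
scene black [136. 118.] 642 med [64.  1. 73.] zmax [ 44. 102.] rect [56.  5.] [ 31. 107.] 2.5
scene black [333. 110.] 59 med [503. 259.  99.] zmax [ 95. 104.] rect [502. 262.] [46.  9.] 19.1
scene black [103. 125.] 19
[... 3272 characters left out ...]
0.] rect [ 549. -255.] [65. 65.] 82.1
side jar [232. 278.] 1124 med [589. 294. 117.] zmax [109. 124.] rect [615. 238.] [306. 150.] 43.2
side jar [604. 266.] 286 med [ 55.  32. 117.] zmax [109. 124.] rect [53. 18.] [18. 84.] 20.0
side jar [340. 261.] 991 med [469. 168. 118.] zmax [112. 120.] rect [470. 163.] [63. 65.] 19.3
side brass [345. 210.] 23 med [523. -46.  44.] zmax [40. 46.] rect [522. -43.] [36.  8.] 84.4
side brass [358. 218.] 262 med [488. -27.  43.] zmax [34. 45.] rect [490. -34.] [56. 38.] 60.8
side green [321. 178.] 69 med [586. -71.  97.] zmax [87. 99.] rect [587. -74.] [23. 21.] 83.2
side green [298. 182.] 54 med [628. -38.  97.] zmax [91. 99.] rect [629. -41.] [19. 19.] 44.7
```

View pics/c0.png

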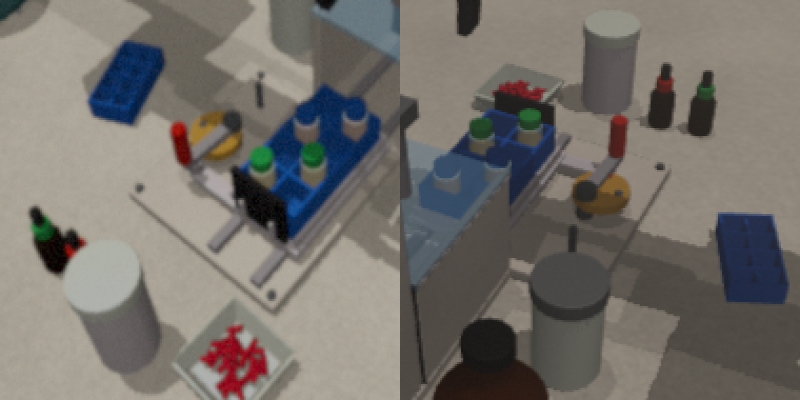

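Both views agree within about 5 mm. Yaw is about -6.5° and the measured knob–pivot distance is 70 mm, as specified, so the cam stands near 0.5. I'll fuse the two views, check the thin post, and compute waypoints.

```bash
cat > geo.py <<'E'
import numpy as np
yaw=np.radians(-6.6); R=np.array([[np.cos(yaw),-np.sin(yaw)],[np.sin(yaw),np.cos(yaw)]])
O=np.array([606,-102.])-R@[0,-142]
w=lambda x,y:O+R@[x,y]
s=lambda p:R.T@(np.array(p)-O)
piv=w(-102,-75)
E
python3 - <<'E'
from h import *; from geo import *
for n,(u,v) in(("scene",(286,182)),("side",(342,240))):
    d=dict(np.load(n+"0.npz"));P=pts(d)
    q=P[v-10:v+11,u-5:u+6].reshape(-1,3); p=d["pixels"][v-10:v+11,u-5:u+6].reshape(-1,3).max(1)
    q=q[(p<75)&(q[:,2]>12)]; print(n,np.median(q,0),q[:,2].max(), s(np.median(q,0)[:2]))
print("O",O,"piv",piv)
k=np.array([499,-93]); r=k-piv; a0=np.degrees(np.arctan2(r[1],r[0]))%360
print(np.hypot(*r),a0,"cam",np.radians(295-(a0+6.6)))
for nm,p in dict(jarw=(551,-256),jars=(470,161),boat=(657,-221),dr=(480,-231),dg=(434,-232)).items(): print(nm,s(p))
E
```

```text
scene [509.96843613  32.13639692  34.21972457] 637.9330556354457 [-110.81239542  -19.79015073]
side [502.59772296  38.15771178  48.57586802] 119.82134711977585 [-118.82633392  -14.6559093 ]
O [622.32107537  39.05893272] piv [512.37676699 -23.72043535]
70.55916646774031 259.0715930000215 cam 0.5118772665145771
jarw [ -36.93518093 -301.30094918]
jars [-165.3271667   103.62558489]
boat [  64.33953195 -254.34956443]
dr [-110.33807605 -284.62716772]
dg [-155.91828612 -290.90764941]
```

Steps: transit high to a point on the +x side of the knob and spin while closing the gripper.

Call:
send_rows --moves '[{"translation": [-0.3,-0.3,0],"spin": 0.1,"gripper": 0},{"translation": [-0.6,-0.5,0],"spin": 0.35,"gripper": 0},{"translation": [-0.98,-0.66,0],"spin": 0.6,"gripper": 0},{"translation": [-0.98,-0.66,0],"spin": 0.8,"gripper": 0},{"translation": [-0.98,-0.66,0],"spin": 1.0,"gripper": 0},{"translation": [-0.98,-0.66,0],"spin": 1.0,"gripper": 0}]'

```text
time_s: 0.85
eef_pos: [527.5, -99.1, 238.4]
ee_rot: [-1.205, -2.901, 0.0]
contact_force: [0.0, -0.3, -0.3]
gripper_width: 0.343
```

Call:
send_rows --moves '[{"translation": [0,0,-0.2],"spin": 0.2,"gripper": 0},{"translation": [0,0,-0.4],"spin": 0.4,"gripper": 0},{"translation": [0,0,-0.5],"spin": 0.6,"gripper": 0},{"translation": [0,0,-0.5],"spin": 0.75,"gripper": 0},{"translation": [0,0,-0.5],"spin": 0.75,"gripper": 0},{"translation": [0,0,-0.5],"spin": 0.75,"gripper": 0}]'

```text
time_s: 1.6
eef_pos: [528.3, -99.0, 163.9]
ee_rot: [0.313, 3.126, -0.0]
contact_force: [-0.0, 0.7, -0.3]
gripper_width: 0.003
```

```bash
python3 - <<'E'
from h import *; from geo import *
from scipy.spatial.transform import Rotation as Ro
st=arm.sense(); print(st["eef_pos"],st["ee_rot"],st["contact_force"],st["gripper_width"],st["time_s"])
Rt=Ro.from_rotvec(st["ee_rot"]).as_matrix(); print("tool x,y",Rt[:,0].round(2),Rt[:,1].round(2))
d=grab("wrist"); T=np.eye(4);T[:3,:3]=Rt;T[:3,3]=st["eef_pos"]; T=T@d["T_tool_cam"]
P=pts(d,T);h=cv2.cvtColor(d["pixels"],cv2.COLOR_RGB2HSV).astype(int)
m=((h[...,0]<6)|(h[...,0]>174))&(h[...,1]>140)&(P[...,2]>40)&(P[...,2]<110)
k,l,ss,c=cv2.connectedComponentsWithStats(m.astype(np.uint8))
for i in range(1,k):
    if ss[i,4]>40:
        q=P[l==i];t=q[q[:,2]>92]
        print(c[i],ss[i,4],np.median(q,0),"top",len(t),t.mean(0) if len(t) else "", np.ptp(t,0) if len(t) else "")
img=cv2.resize(d["pixels"],None,fx=1.25,fy=1.25)[...,::-1]; cv2.imwrite("pics/w1.png",img)
E
```

```text
[528.28761025 -98.96154509 163.87065752] [ 3.12731500e-01  3.12568410e+00 -4.29704134e-05] [-0.04629407  0.66784919 -0.31856467] 0.0026473887972676925 1.6
tool x,y [-0.98  0.2  -0.  ] [0.2  0.98 0.  ]
[145.05092593 174.18518519] 216 [ 475.76616192 -226.83837946   67.16373643] top 0  
[320.63881402 175.65768194] 371 [497.27518855 -92.32531059 100.08029867] top 371 [497.32445086 -92.39950409 100.06337694] [14.35100579 14.74795558  4.61236059]
```

View pics/w1.png

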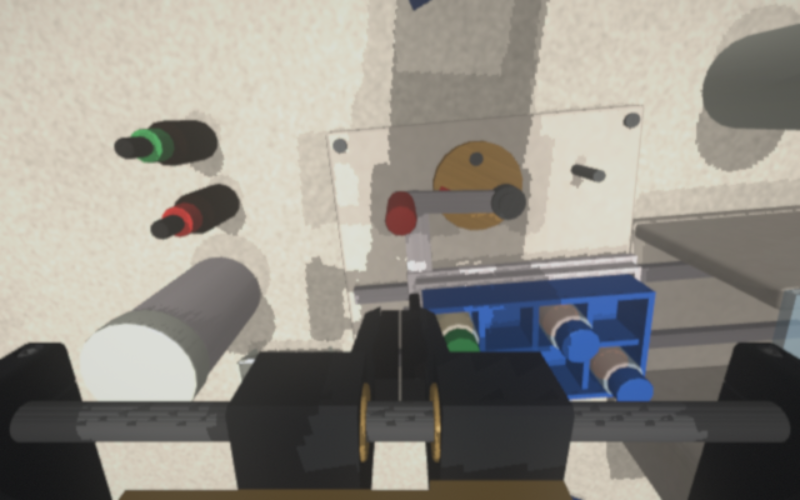

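Wrist view: the knob top (400,213) measures at (497,-92,100), as expected. The pivot cap is at (508,202), the stop pin at (588,173), and the droppers and jar are clear. Descending beside the knob.

Call:
send_rows --moves '[{"translation": [0,0,-0.2],"spin": 0,"gripper": 0},{"translation": [0,0,-0.4],"spin": 0,"gripper": 0},{"translation": [0,0,-0.55],"spin": 0,"gripper": 0},{"translation": [0,0,-0.64],"spin": 0,"gripper": 0},{"translation": [0,0,-0.64],"spin": 0,"gripper": 0},{"translation": [0,0,-0.64],"spin": 0,"gripper": 0}]'

```text
time_s: 2.4
eef_pos: [528.9, -99.2, 68.7]
ee_rot: [0.308, 3.125, -0.0]
contact_force: [0.0, 0.8, 0.2]
gripper_width: 0.007
```

```bash
python3 - <<'E'
from geo import *
piv=np.array([511.8,-22.7]); r=70
def fc(a,gap=18):  # finger centre at knob world angle a
    A=np.radians(a);rad=np.array([np.cos(A),np.sin(A)]);push=np.array([np.sin(A),-np.cos(A)])
    return piv+r*rad-gap*push
start=np.array([528.2,-99])
pa=start;s0=79.
for call in ((258,),np.arange(253,198,-5),np.arange(198,143,-5),np.arange(143,106,-5)):
    for a in call:
        p=fc(a); print(a,np.round((p-pa)/150,3),"spin",round(((a-180)-s0)/45,2))
    pa=p;s0=a-180;print()
E
```

```text
258 [-0.089  0.027] spin -0.02

253 [-0.042  0.   ] spin -0.11
248 [-0.084  0.004] spin -0.22
243 [-0.125  0.011] spin -0.33
238 [-0.166  0.022] spin -0.44
233 [-0.205  0.037] spin -0.56
228 [-0.243  0.054] spin -0.67
223 [-0.28   0.075] spin -0.78
218 [-0.314  0.1  ] spin -0.89
213 [-0.346  0.127] spin -1.0
208 [-0.376  0.156] spin -1.11
203 [-0.403  0.189] spin -1.22

198 [-0.024  0.034] spin -0.11
193 [-0.045  0.071] spin -0.22
188 [-0.063  0.109] spin -0.33
183 [-0.077  0.149] spin -0.44
178 [-0.088  0.189] spin -0.56
173 [-0.095  0.231] spin -0.67
168 [-0.099  0.272] spin -0.78
163 [-0.099  0.314] spin -0.89
158 [-0.095  0.356] spin -1.0
153 [-0.088  0.398] spin -1.11
148 [-0.077  0.438] spin -1.22

143 [0.014 0.039] spin -0.11
138 [0.032 0.078] spin -0.22
133 [0.053 0.114] spin -0.33
128 [0.077 0.148] spin -0.44
123 [0.105 0.18 ] spin -0.56
118 [0.134 0.21 ] spin -0.67
113 [0.167 0.237] spin -0.78
108 [0.201 0.261] spin -0.89
```

Call:
send_rows --moves '[{"translation": [-0.04,0.01,0],"spin": 0,"gripper": 0},{"translation": [-0.07,0.02,0],"spin": 0,"gripper": 0},{"translation": [-0.09,0.027,0],"spin": -0.02,"gripper": 0},{"translation": [-0.11,0.027,0],"spin": -0.05,"gripper": 0},{"translation": [-0.13,0.027,0],"spin": -0.13,"gripper": 0}]'

```text
time_s: 3.02
eef_pos: [509.4, -95.5, 68.5]
ee_rot: [0.47, 3.104, -0.001]
contact_force: [2.0, -3.5, 1.1]
gripper_width: 0.006
```

Contact felt. Following the arc.

Call:
send_rows --moves '[{"translation": [-0.042,0.004,0],"spin": -0.11,"gripper": 0},{"translation": [-0.083,0.011,0],"spin": -0.22,"gripper": 0},{"translation": [-0.124,0.022,0],"spin": -0.33,"gripper": 0},{"translation": [-0.163,0.037,0],"spin": -0.44,"gripper": 0},{"translation": [-0.201,0.054,0],"spin": -0.56,"gripper": 0},{"translation": [-0.238,0.075,0],"spin": -0.67,"gripper": 0}]'

```text
time_s: 3.78
eef_pos: [473.3, -84.1, 68.4]
ee_rot: [1.264, 2.874, -0.0]
contact_force: [2.6, -2.3, 1.8]
gripper_width: 0.008
```

Call:
send_rows --moves '[{"translation": [-0.034,0.025,0],"spin": -0.11,"gripper": 0},{"translation": [-0.066,0.052,0],"spin": -0.22,"gripper": 0},{"translation": [-0.096,0.081,0],"spin": -0.33,"gripper": 0},{"translation": [-0.123,0.114,0],"spin": -0.44,"gripper": 0}]'

```text
time_s: 4.28
eef_pos: [454.9, -66.9, 68.4]
ee_rot: [1.739, 2.614, 0.001]
contact_force: [2.6, -2.6, 1.4]
gripper_width: 0.004
```

```bash
cat > look.py <<'E'
import sys
from h import *; from geo import *
st=arm.sense();print(st["time_s"],st["eef_pos"].round(1),st["contact_force"].round(1))
for n in("scene","side"):
    d=grab(n);P=pts(d);h=cv2.cvtColor(d["pixels"],cv2.COLOR_RGB2HSV).astype(int);z=P[...,2]
    red=((h[...,0]<6)|(h[...,0]>174))&(h[...,1]>150)&(h[...,2]>50)&(z>60)&(z<115)
    blk=(h[...,2]<45)&(z>45)&(z<96)
    for nm,m,c in(("knob",red,w(-130,-75)),("plate",blk,w(0,-125))):
        m&=np.linalg.norm(P[...,:2]-c,axis=-1)<(85 if nm=="knob" else 50)
        k,l,ss,cc=cv2.connectedComponentsWithStats(m.astype(np.uint8))
        for i in range(1,k):
            if ss[i,4]>12:
                q=P[l==i];r=cv2.minAreaRect(q[:,:2].astype(np.float32));c0=np.array(r[0])+([-2,2.5] if n=="scene" else [2.5,-3]);
                e=s(c0); a=np.degrees(np.arctan2(e[1]+75,e[0]+102))%360
                print(n,nm,cc[i].round(),ss[i,4],"world",c0.round(1),"sampler",e.round(1),"rect",np.round(r[1]),"cam",round(float(np.radians(295-a)),2) if nm=="knob" else "", "R",round(float(np.hypot(e[0]+102,e[1]+75)),1))
    if len(sys.argv)>1: cv2.imwrite(f"pics/{n}_{sys.argv[1]}.png",d["pixels"][...,::-1])
E
python3 look.py a
```

```text
4.275 [454.9 -66.9  68.4] [ 2.6 -2.6  1.4]
scene plate [287. 236.] 406 world [ 605.9 -102.6] sampler [  -0.  -142.6] rect [ 8. 67.] cam  R 122.3
side knob [382. 203.] 130 world [446.9 -51.1] sampler [-163.9 -109.8] rect [15. 15.] cam 1.5 R 71.0
side plate [318. 173.] 195 world [ 606.3 -102.5] sampler [   0.3 -142.4] rect [ 7. 69.] cam  R 122.6
```

Cam is at 1.50, matching the plan, and the carriage hasn't moved. Continuing.

Call:
send_rows --moves '[{"translation": [-0.024,0.034,0],"spin": -0.11,"gripper": 0},{"translation": [-0.045,0.071,0],"spin": -0.22,"gripper": 0},{"translation": [-0.063,0.109,0],"spin": -0.33,"gripper": 0},{"translation": [-0.077,0.149,0],"spin": -0.44,"gripper": 0},{"translation": [-0.088,0.189,0],"spin": -0.56,"gripper": 0},{"translation": [-0.095,0.231,0],"spin": -0.67,"gripper": 0},{"translation": [-0.099,0.272,0],"spin": -0.78,"gripper": 0},{"translation": [-0.099,0.314,0],"spin": -0.89,"gripper": 0},{"translation": [-0.095,0.356,0],"spin": -1.0,"gripper": 0}]'

```text
time_s: 5.5
eef_pos: [440.1, -13.6, 67.8]
ee_rot: [2.606, 1.754, -0.001]
contact_force: [0.4, -3.6, 0.0]
gripper_width: 0.004
```

Call:
send_rows --moves '[{"translation": [0.007,0.042,0],"spin": -0.11,"gripper": 0},{"translation": [0.018,0.082,0],"spin": -0.22,"gripper": 0},{"translation": [0.032,0.121,0],"spin": -0.33,"gripper": 0},{"translation": [0.05,0.16,0],"spin": -0.44,"gripper": 0},{"translation": [0.071,0.196,0],"spin": -0.56,"gripper": 0},{"translation": [0.095,0.23,0],"spin": -0.67,"gripper": 0}]'

```text
time_s: 6.25
eef_pos: [453.2, 21.0, 67.3]
ee_rot: [-2.973, -1.016, 0.005]
contact_force: [-2.0, -3.3, 0.9]
gripper_width: 0.006
```

```bash
python3 look.py b
```

```text
6.25 [453.2  21.   67.3] [-2.  -3.3  0.9]
scene plate [287. 236.] 404 world [ 605.5 -102.2] sampler [  -0.5 -142.3] rect [ 9. 68.] cam  R 121.8
side knob [362. 226.] 154 world [468.6  29.8] sampler [-151.7  -26.8] rect [16. 14.] cam 2.78 R 69.2
side plate [318. 173.] 198 world [ 606.6 -102.1] sampler [   0.6 -142. ] rect [ 9. 69.] cam  R 122.6
```

Call:
send_rows --moves '[{"translation": [0.028,0.032,0],"spin": -0.11,"gripper": 0},{"translation": [0.057,0.062,0],"spin": -0.22,"gripper": 0},{"translation": [0.09,0.089,0],"spin": -0.33,"gripper": 0},{"translation": [0.1,0.095,0],"spin": -0.36,"gripper": 0},{"translation": [0.1,0.095,0],"spin": -0.36,"gripper": 0}]'

```text
time_s: 6.98
eef_pos: [468.1, 35.7, 67.1]
ee_rot: [-3.084, -0.591, 0.004]
contact_force: [-3.8, 1.0, 0.2]
gripper_width: 0.007
```

```bash
python3 look.py c
```

```text
6.975 [468.1  35.7  67.1] [-3.8  1.   0.2]
scene knob [277. 166.] 118 world [484.4  39.3] sampler [-137.   -15.6] rect [17. 15.] cam 3.04 R 69.0
scene plate [287. 236.] 399 world [ 606.2 -102.4] sampler [   0.2 -142.3] rect [ 8. 67.] cam  R 122.4
side plate [318. 173.] 199 world [ 606.4 -102.3] sampler [   0.4 -142.2] rect [ 8. 70.] cam  R 122.5
```

Cam is at 3.04 and the carriage is still back. Backing off the knob, then rising.

Call:
send_rows --moves '[{"translation": [-0.1,-0.04,0],"spin": 0,"gripper": 0},{"translation": [-0.2,-0.08,0],"spin": 0,"gripper": 0},{"translation": [-0.2,-0.08,0.3],"spin": 0,"gripper": 0},{"translation": [-0.2,-0.08,0.6],"spin": 0,"gripper": 0},{"translation": [-0.2,-0.08,1.0],"spin": 0.2,"gripper": 0},{"translation": [-0.2,-0.3,1.0],"spin": 0.4,"gripper": 0},{"translation": [0.1,-0.6,1.0],"spin": 0.6,"gripper": 0},{"translation": [0.4,-0.9,1.0],"spin": 0.8,"gripper": 0},{"translation": [0.7,-1.0,1.0],"spin": 1.0,"gripper": 0},{"translation": [0.9,-1.0,1.0],"spin": 1.0,"gripper": 0},{"translation": [0.9,-1.0,1.0],"spin": 1.0,"gripper": 0},{"translation": [0.9,-1.0,1.0],"spin": 1.0,"gripper": 0}]'

```text
time_s: 8.57
eef_pos: [602.9, -114.5, 217.5]
ee_rot: [-2.625, -1.724, 0.002]
contact_force: [0.1, -0.5, -0.7]
gripper_width: 0.005
```

```bash
python3 look.py d; python3 - <<'E'
from h import *; from geo import *
from scipy.spatial.transform import Rotation as Ro
st=arm.sense();X=Ro.from_rotvec(st["ee_rot"]).as_matrix()[:,0];a=np.degrees(np.arctan2(X[1],X[0]))
t=w(0,-185);print("toolx",a,"spin",(83.4-a)/45,"target",t,"shift",(t-st["eef_pos"][:2])/150)
E
```

```text
8.575 [ 602.9 -114.5  217.5] [ 0.1 -0.5 -0.7]
scene plate [287. 236.] 424 world [ 605.7 -102.1] sampler [  -0.3 -142.1] rect [ 9. 68.] cam  R 121.9
side knob [352. 227.] 150 world [486.1  39.1] sampler [-135.3  -15.6] rect [16. 16.] cam 3.07 R 68.1
side plate [318. 173.] 205 world [ 606.5 -102.6] sampler [   0.5 -142.5] rect [ 8. 70.] cam  R 122.8
toolx 66.60782002363 spin 0.3731595550304446 target [ 601.05770253 -144.71502892] shift [-0.01247487 -0.20306842]
```

View pics/side_d.png

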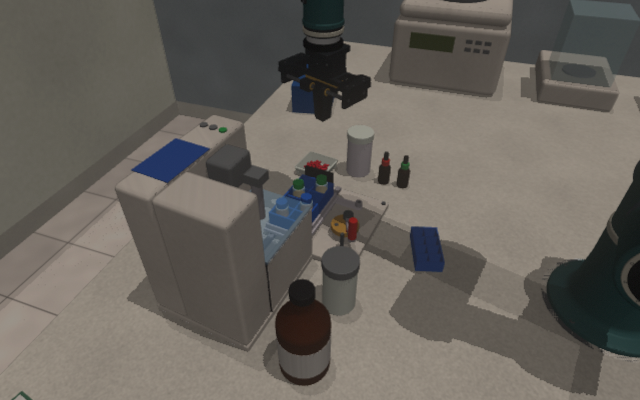

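Side view: the knob at (352,227) is forward next to the pin, all vials are upright and nothing has been disturbed. Going down behind the push plate.

Call:
send_rows --moves '[{"translation": [-0.01,-0.2,0],"spin": 0.2,"gripper": 0},{"translation": [-0.01,-0.2,0],"spin": 0.37,"gripper": 0},{"translation": [-0.01,-0.2,-0.2],"spin": 0.37,"gripper": 0},{"translation": [-0.01,-0.2,-0.45],"spin": 0.37,"gripper": 0},{"translation": [-0.01,-0.2,-0.7],"spin": 0.37,"gripper": 0},{"translation": [-0.01,-0.2,-0.9],"spin": 0.37,"gripper": 0},{"translation": [-0.01,-0.2,-0.99],"spin": 0.37,"gripper": 0},{"translation": [-0.01,-0.2,-0.99],"spin": 0.37,"gripper": 0},{"translation": [-0.01,-0.2,-0.99],"spin": 0.37,"gripper": 0}]'

```text
time_s: 9.8
eef_pos: [603.9, -144.7, 70.9]
ee_rot: [2.347, 2.085, 0.002]
contact_force: [0.4, 0.2, 0.6]
gripper_width: 0.005
```

Call:
send_rows --moves '[{"translation": [0.0,0.08,0],"spin": 0,"gripper": 0},{"translation": [0.01,0.14,0],"spin": 0,"gripper": 0},{"translation": [0.015,0.17,0],"spin": 0,"gripper": 0},{"translation": [0.02,0.19,0],"spin": 0,"gripper": 0},{"translation": [0.025,0.21,0],"spin": 0,"gripper": 0},{"translation": [0.03,0.23,0],"spin": 0,"gripper": 0},{"translation": [0.03,0.25,0],"spin": 0,"gripper": 0},{"translation": [0.03,0.25,0],"spin": 0,"gripper": 0}]'

```text
time_s: 10.8
eef_pos: [607.4, -106.7, 69.1]
ee_rot: [-2.348, -2.087, -0.0]
contact_force: [-1.1, -1.5, 0.5]
gripper_width: 0.002
```

```bash
python3 look.py e
```

```text
10.8 [ 607.4 -106.7   69.1] [-1.1 -1.5  0.5]
scene plate [291. 240.] 160 world [ 617.2 -106.2] sampler [  11.7 -144.9] rect [47. 23.] cam  R 133.4
side knob [352. 227.] 148 world [485.9  39.1] sampler [-135.5  -15.6] rect [15. 17.] cam 3.06 R 68.2
side plate [316. 175.] 235 world [ 605.2 -100. ] sampler [  -1.  -140.1] rect [34. 68.] cam  R 120.2
```

Call:
send_rows --moves '[{"translation": [0.003,0.025,0],"spin": 0,"gripper": 0},{"translation": [0.006,0.05,0],"spin": 0,"gripper": 0},{"translation": [0.009,0.075,0],"spin": 0,"gripper": 0},{"translation": [0.012,0.1,0],"spin": 0,"gripper": 0},{"translation": [0.014,0.125,0],"spin": 0,"gripper": 0},{"translation": [0.017,0.15,0],"spin": 0,"gripper": 0},{"translation": [0.02,0.17,0],"spin": 0,"gripper": 0},{"translation": [0.022,0.185,0],"spin": 0,"gripper": 0},{"translation": [0.022,0.19,0],"spin": 0,"gripper": 0}]'

```text
time_s: 12.02
eef_pos: [610.7, -78.2, 69.1]
ee_rot: [-2.348, -2.087, -0.0]
contact_force: [0.0, -3.4, -0.9]
gripper_width: 0.005
```

Call:
send_rows --moves '[{"translation": [0,0.005,0],"spin": 0,"gripper": 0},{"translation": [0,0.01,0],"spin": 0,"gripper": 0}]'

```text
time_s: 12.28
eef_pos: [610.8, -77.0, 69.2]
ee_rot: [2.348, 2.086, 0.0]
contact_force: [0.5, -3.2, -2.6]
gripper_width: 0.004
```

Call:
send_rows --moves '[{"translation": [0,0.005,0],"spin": 0,"gripper": 0},{"translation": [0,0.01,0],"spin": 0,"gripper": 0}]'

```text
time_s: 12.52
eef_pos: [610.9, -76.0, 69.2]
ee_rot: [2.347, 2.086, -0.0]
contact_force: [0.0, -6.7, -2.6]
gripper_width: 0.006
```

Call:
send_rows --moves '[{"translation": [0,0.005,0],"spin": 0,"gripper": 0},{"translation": [0,0.01,0],"spin": 0,"gripper": 0},{"translation": [0,0.01,0],"spin": 0,"gripper": 0}]'

```text
time_s: 12.9
eef_pos: [610.9, -76.0, 69.3]
ee_rot: [2.346, 2.086, -0.002]
contact_force: [1.0, -9.5, -3.8]
gripper_width: 0.002
```

The tool stopped advancing while force rose to 9.5 N, so the carriage is at its end stop. Backing off and rising.

Call:
send_rows --moves '[{"translation": [0,-0.1,0],"spin": 0,"gripper": 0},{"translation": [-0.02,-0.3,0],"spin": 0,"gripper": 0},{"translation": [-0.02,-0.35,0.1],"spin": 0,"gripper": 0},{"translation": [-0.02,-0.35,0.4],"spin": 0,"gripper": 0},{"translation": [-0.02,-0.35,0.7],"spin": 0,"gripper": 0},{"translation": [-0.02,-0.35,1.0],"spin": 0,"gripper": 0},{"translation": [-0.02,-0.35,1.0],"spin": 0,"gripper": 0},{"translation": [-0.02,-0.35,1.0],"spin": 0,"gripper": 0}]'

```text
time_s: 13.9
eef_pos: [607.5, -125.9, 219.6]
ee_rot: [-2.348, -2.087, -0.001]
contact_force: [0.2, 1.1, 0.3]
gripper_width: 0.005
```

```bash
python3 look.py f; python3 -c "
import cv2
a=cv2.imread('pics/scene_f.png')[100:340,150:400];b=cv2.imread('pics/side_f.png')[100:340,200:450]
cv2.imwrite('pics/f2.png',cv2.hconcat([cv2.resize(x,(400,384),interpolation=3) for x in(a,b)]))"
```

```text
13.9 [ 607.5 -125.9  219.6] [0.2 1.1 0.3]
scene plate [300. 223.] 413 world [610.5 -62.4] sampler [-1.000e-01 -1.021e+02] rect [ 9. 67.] cam  R 105.4
side knob [352. 227.] 149 world [485.3  38.6] sampler [-136.1  -16.2] rect [16. 16.] cam 3.05 R 68.0
side plate [310. 183.] 214 world [611.3 -62.8] sampler [   0.7 -102.4] rect [ 8. 69.] cam  R 106.3
```

View pics/f2.png

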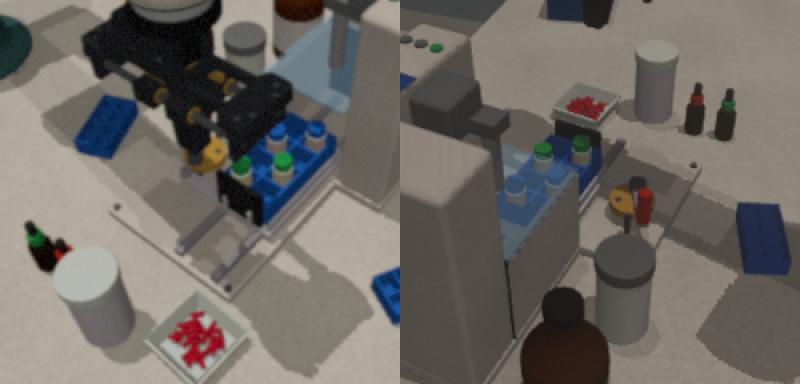

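The plate moved from y -142.3 to about -102.2, i.e. 40 mm, so the carriage is home. Cam is at 3.05, the four vials stand upright, and nothing else has moved. The arm is clear.

```bash
python3 -c "
from station import arm
print(arm.hand_in())"
```

```text
the job is handed in; nothing more can be done
None
```

The carriage is fully home in the sampler bay and the cam is at its low point. The job was handed in at about 13.9 s of robot time; no verdict is reported.

- **Cam:** With the fingers closed, I pushed the red knob clockwise from about 0.51 rad to 3.05 rad, with force readings of about 2–4 N. The carriage stayed at its loading place meanwhile.
- **Carriage:** I then pushed it by the black plate until the tool stopped moving at the end stop, at about 9.5 N. The push plate measured 40 mm of travel in both cameras.
- **Last checks:** All four vials stand upright in the seated rack. The white and steel jars, both droppers, the boat and the amber bottle look undisturbed, and the arm is clear of everything. I judged these by eye.
- **Disagreements:** The scene and side cameras differed by about 5 mm in absolute position, so I averaged them. The last cam angle comes from the side camera alone, because the gripper hid the knob in the other view.

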